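# Click the stop collar onto the stand's post

### The arm

A 6-joint arm with a two-finger parallel gripper is mounted at the origin on a cart in front of the work surface, level with it; the furniture and walls round the work are solid. World frame = base frame: x ahead of the robot, y to its left, z up, the work surface at z = 0. Lengths are in mm, angles in degrees, forces in N, time in s.
With the tool pointing down it reaches from about 300 to 850 mm from the base axis. Payload 4.2 kg.
Tool frame: the origin (TCP) lies between the finger pads; the fingertips stand ahead of it and the grasp point (between the pads) lies 8 mm behind it (env.tip_reach is the x of the fingertips in the tool frame, in mm); x points along the fingers, y is the direction in which the jaws open and shut, and the axes are right-handed (so a half turn about x gives the same grasp; the last joint's range is limited). The gripper opens to 91 mm and grips with 3 to 60 N. Pads are 32 mm wide; open, the fingers measure 118 mm over their backs; the gripper's body (76 mm by 178 mm) begins 60 mm behind the grasp point.
Start: joints at [68.468, 18.312, 89.639, -0, 72.044, -1.146], TCP at [200.298, 539.001, 224.976] pointing down, gripper open.
Joint ranges: [-177.97, 177.97], [-48.28, 115.42], [12.27, 149.76], [-77.06, 257.06], [2.81, 150.46], [-146.56, 146.56]. Speed limits (degrees/s): [147.25, 147.25, 180, 180, 180, 180].

### API

Orientations are given as [roll, pitch, yaw] about the fixed x, y, z axes, in that order (R = Rz(yaw) Ry(pitch) Rx(roll)).
In Python, from workcell import env, cams gives the robot as it stands.
- The arm moves only by the tool arm_command, never from a script. Its argument "deltas" is a list of rows, each a list of 3 entries, a list of its own where there are three numbers: the opening, from 0 (shut) to 1 (fully open), then the shift along the world's x, y, z in mm, then the turn about the world's z in rad. A call has 1 to 20 rows; each row is the pose to reach, as a shift and turn from the pose commanded when the call began; what a row does not reach only later rows make up. A row lasts 1/10 s, in which the tool goes at most 50 mm and 8.59 degrees, less where a joint would pass 70% of its speed; a pose out of reach is approached as far as the arm can. A call with a gripper value outside its range is refused whole. The fingers move at their own pace and stop on an object; "grip_force" is the grip in N (left out, the last holds). Time passes only in rows, so rows that repeat a pose let the fingers close. It gives the time, the measured TCP pose, the force and the opening at its end, in the units of the state.
- env.state(): the state, without advancing time (a new reading comes with each control period).
- cams.grab_frame(name): name is "side" or "top"; returns a dict with "img" (400x640x3 uint8, red, green, blue), "K" (3x3 intrinsics, pixels), "rvec" (rotation vector, rad) and "tvec" (3), from world to camera coordinates, as OpenCV has them. Camera axes: x right, y down, z forward; pixel columns grow to the right and rows downward; lengths in mm; the calibration is good to about 2 mm. A picture is of the moment at which its call begins. There is no depth.
- env.job_done(): hands the job in, once; it reports no verdict.
Trained networks look in a picture, given as the dict that the camera call returned (one of the last four; its "shot" number tells which), for a name from the list of things; names that differ only in an ending like _2 or _b are one class to them, and where a whole thing is asked for, a point or a joint stands for the part that bears it (a point fixed in the world has none). Each returns a list of dicts, best first, with "conf" (0 to 1); they miss things now and then, are a little off and sometimes report something else, mostly with a low value. They report only what shows in the picture. A call takes as long as a camera call.
- cams.silhouettes(picture, name): "region" (400x640 bool, what is visible of it) and "centre" ([column, row] in pixels, amid what is visible of it).
The state is a dict: "time_s": time; "qpos": joint angles; "qvel": joint speeds; "effort": joint torques, N m; "ee_pos": TCP position; "ee_rot": TCP orientation; "force": force on the tool from outside, world axes, zero at the start; "torque": the same for the moment, N m; "gripper_width": finger opening in mm.
Only numpy, scipy, OpenCV 4.12 (cv2) and the standard library are available. Lean on these libraries where they do the work, as an engineer would, in place of code of your own. Each camera call takes 0.05 s, during which the arm holds its last target.

### The job

Set up the little electrode stand: pick up the loose metal collar, slip it over the upright post of the small stand and slide it down past the sprung balls until they click into the groove inside the collar; leave it held there by the click and let go. Go gently: do not force the collar, do not shove it on past the click, and leave the beaker, the vial and the brass weight alone.

Things in the scene. Friction and masses are not known exactly. Their poses are not given: they have to be found in the camera images.
- collar: Loose aluminium stop collar, a thick round sleeve standing upright on the table, to be used the way up it stands: 30 mm outside diameter, 36 mm high, 60 to 110 g, fine ribs round its upper part and a turned line round its lower third. Origin: centre of its underside, z up along the bore. The bore is 14 mm in diameter right through: 1 mm of play all round on the post.
- collar_groove (a point): Centre of the collar's one inner groove, on the bore's axis 20 mm above the underside. The groove is 19 mm across and 9 mm high (15.5 to 24.5 mm above the underside); hidden from outside. Clicked home, it lies round the sprung balls with about 1 mm of play up and down. Driving the collar on out of the click would take about another 10 N and is wrong.
- stand: Heavy fixed stand: grey base plate 90 x 80 mm, its top 12 mm above the table, with one upright round steel post 12 mm in diameter in its centre. Origin: centre of the base's underside, on the post's axis at table height; z up. Two opposite sprung steel balls (10 mm diameter) stand 2.5 mm out of the post on its +y and -y sides.
- post_tip (a point): Top end of the stand's post, on its axis, 92 mm above the table; the last 6 mm taper from 12 to 6 mm diameter. The balls' centre lies 16 to 36 mm below this tip, at a different height every time (their cartridge is adjustable), and that height is not reported: find it by feel.
- slot_mid (a point): Middle of the two dark slots in the post, 66 mm above the table; the balls sit up to 10 mm above or below it. Feel: the collar first meets the balls with its underside 3.5 mm above their centre; 8 to 12 N pushes it over; then a drag of about 5 N for 13 to 15 mm while the balls ride in the plain bore (let go there, it sticks, unclicked); then they snap into the groove, tug it down by a few N and it is free.
- beaker: Small clear beaker, 46 mm diameter, 58 mm high, a bystander. Origin: centre of its underside.
- vial: Small clear vial with a black cap, 24 mm diameter, 51 mm high, a bystander. Origin: centre of its underside.
- weight: Brass-coloured calibration weight with a knob top, 22 mm diameter, 34 mm high, a bystander. Origin: centre of its underside.

How it is judged (in metres and radians):
On the way:
1. the collar is threaded on the post's tip, still above the balls' click (horizontal distance between collar and stand below 0.004 m and angle between collar's own z axis and vertical below 0.15 rad and z of collar in the frame of stand between 0.0585 and 0.086 m).
At the end, for the whole second after the job is handed in: The collar is upright on the post (axis within 4 mm, tilt under 0.15 rad), at rest and released, its underside 32 to 58.5 mm above the table, and the balls are out in its groove: they no longer press on the bore (contact force between collar and stand under 8 N) (horizontal distance between collar and stand below 0.004 m and angle between collar's own z axis and vertical below 0.15 rad and z of collar in the frame of stand between 0.032 and 0.0585 m and contact force between collar and stand below 8 N and contact force between the fingers and collar below 0.1 N and linear speed of collar below 0.01 m/s); the robot touches nothing.
It fails at once if the collar is forced: more than 25 N between collar and stand (contact force between collar and stand above 25 N).
It fails at once if the collar is shoved past the click down towards the base (z of collar in the frame of stand below 0.028 m and horizontal distance between collar and stand below 0.008 m).
It fails at once if the beaker is disturbed (moved more than 15 mm or tipped) (distance of beaker from where it was at the start of the episode above 0.015 m or angle between beaker's own z axis and vertical above 0.3 rad).
It fails at once if the vial is disturbed (moved more than 15 mm or tipped) (distance of vial from where it was at the start of the episode above 0.015 m or angle between vial's own z axis and vertical above 0.3 rad).
It fails at once if the weight is disturbed (moved more than 15 mm or tipped) (distance of weight from where it was at the start of the episode above 0.015 m or angle between weight's own z axis and vertical above 0.3 rad).
It also fails if it takes over 54 s, if anything falls off the work surface, if the arm or the gripper's body presses on something with over 40 N, if the wrist force passes 120 N, or if a joint passes its speed limit or range.

## Working session

There is one attempt and no reset: what is moved stays moved. The work goes in short steps, Python scripts to look and compute and a tool call to move; the robot and the scene stay as the last step left them, time stands still between calls to the robot, and variables do not carry over. Pictures are saved under pics/ and viewed, and the job is handed in when it is done.

Besides the shell and the picture viewer there is one more tool, called after "Emit:" by a JSON object that holds its "name" and its "arguments", one argument or row to a line. arm_command: Moves the arm, as the interface text tells. Its arguments: {"type":"object","properties":{"deltas":{"type":"array","items":{"type":"array"}},"grip_force":{"type":"number"}},"required":["deltas"]}

```bash
mkdir -p pics; ls; python3 - <<'E'
from workcell import env, cams
import cv2
for n in("side","top"):
    f=cams.grab_frame(n); cv2.imwrite(f"pics/{n}0.png",f["img"][:,:,::-1]); print(n,f["K"].tolist(),f["rvec"],f["tvec"])
    for o in("collar","stand","post_tip","beaker","vial","weight"):
        for d in cams.silhouettes(f,o)[:2]: 
            import numpy as np
            r,c=np.where(d["region"]); print(o,round(d["conf"],2),d["centre"],c.min(),c.max(),r.min(),r.max())
print(env.state(), env.tip_reach)
E
```

```text
pics
side [[488.34095045533536, 0.0, 324.12067948338546], [0.0, 488.34095045533536, 200.09620159631908], [0.0, 0.0, 1.0]] [-0.00533228 -2.64198468  1.65280474] [580.42218431  95.83843372 845.11702664]
collar 0.75 [344.1, 198.7] 337 350 190 209
stand 0.62 [354.4, 270.5] 320 387 229 294
post_tip 0.73 [353.5, 273.2] 320 387 228 294
beaker 0.7 [271.8, 295.9] 258 290 274 323
vial 0.72 [262.6, 247.5] 255 269 231 261
weight 0.45 [283.4, 222.8] 278 288 212 230
top [[454.9706653390935, 0.0, 318.858991640632], [0.0, 454.9706653390935, 198.6979152702048], [0.0, 0.0, 1.0]] [ 2.10684277 -2.16180791  0.21696218] [-39.057042   587.06700687 888.09071549]
collar 0.7 [390.9, 220.6] 383 398 212 227
stand 0.91 [270.8, 227.0] 246 294 203 253
post_tip 0.78 [270.4, 228.4] 246 294 203 253
beaker 0.64 [221.9, 175.1] 210 235 160 185
vial 0.59 [296.1, 157.0] 293 302 148 161
vial 0.18 [270.2, 230.2] 246 293 204 253
weight 0.47 [348.1, 166.8] 340 350 162 173
{'time_s': 0.7, 'qpos': array([ 6.84687386e+01,  1.83093843e+01,  8.96394056e+01, -5.42600011e-04,
        7.20430868e+01, -1.14592155e+00]), 'qvel': array([ 0.02369648,  0.02949462, -0.00841186, -0.00421321, -0.12493379,
        0.01756005]), 'effort': array([ 2.47572498e-03, -4.12228346e+01, -2.32191128e+01,  7.25137442e-02,
        3.74703552e-02, -2.41518796e-05]), 'ee_pos': array([200.29806607, 539.00021401, 224.99841465]), 'ee_rot': array([85.21810602, 89.99186035, 64.83293338]), 'force': array([ 0.34641196, -0.01712091,  0.30346774]), 'torque': array([-0.00550561,  0.00722791,  0.0004402 ]), 'gripper_width': 91.22350331708188} 11.0
```

View pics/side0.png

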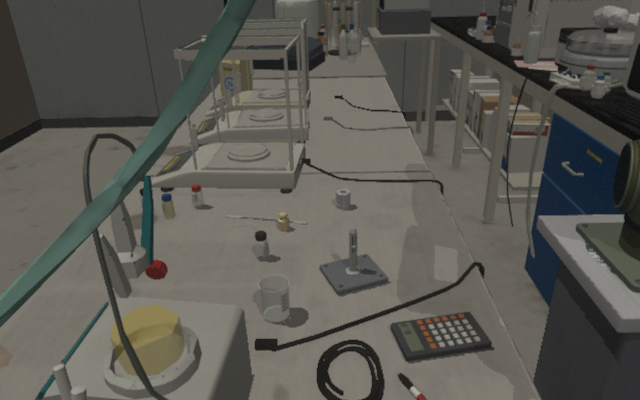

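View pics/top0.png

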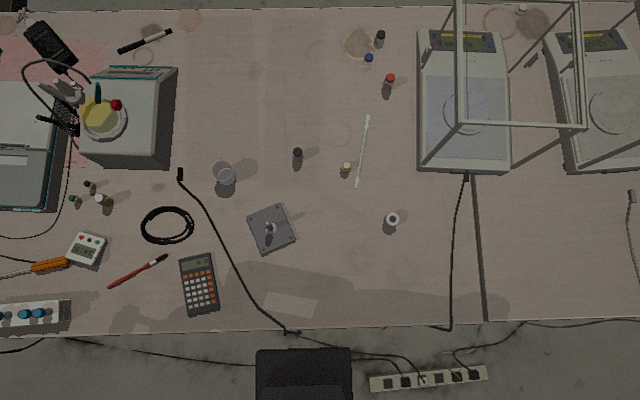

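```bash
cat > h.py <<'E'
import numpy as np, cv2
from scipy.optimize import least_squares
def proj(f,P):
    return cv2.projectPoints(np.atleast_2d(np.array(P,float)),f["rvec"],f["tvec"],f["K"],None)[0][:,0]
def ray(f,uv):
    R=cv2.Rodrigues(f["rvec"])[0]; C=-R.T@f["tvec"]; d=R.T@np.linalg.inv(f["K"])@[uv[0],uv[1],1]; return C,d
def onz(f,uv,z):
    C,d=ray(f,uv); return C+d*(z-C[2])/d[2]
def crop(f,c,s,k,name):
    x,y=int(c[0]),int(c[1]); x0,y0=max(0,x-s),max(0,y-s)
    im=f["img"][y0:y+s,x0:x+s,::-1]; im=cv2.resize(im,None,fx=k,fy=k,interpolation=cv2.INTER_CUBIC); cv2.imwrite(name,im); return x0,y0
E
python3 - <<'E'
from workcell import env, cams
from h import *
import cv2
F={n:cams.grab_frame(n) for n in("side","top")}
print(crop(F["side"],(354,262),38,8,"pics/a1.png"),crop(F["top"],(270,228),35,8,"pics/a2.png"),crop(F["side"],(344,199),20,10,"pics/a3.png"),crop(F["top"],(391,220),20,10,"pics/a4.png"))
im=np.vstack([np.hstack([cv2.resize(cv2.imread("pics/a1.png"),(400,400)),cv2.resize(cv2.imread("pics/a2.png"),(400,400))])]);
S=lambda n:[cv2.imread(f"pics/{n}")]
cv2.imwrite("pics/c1.png",np.hstack([S("a3.png")[0],S("a4.png")[0]]))
for n,f in F.items():
    C,_=ray(f,(0,0)); print(n,"cam",C)
for o,z in(("collar",18),("beaker",29),("vial",25),("weight",17)):
    print(o,[onz(F[n],(lambda r:(r))(cams.silhouettes(F[n],o)[0]["centre"]),z).round(1) for n in F])
E
```

```text
(316, 224) (235, 193) (324, 179) (371, 200)
side cam [562.15277766 724.02717684 469.11257486]
top cam [414.77426629 -33.35030555 980.67747357]
collar [array([ 543.1, -203.2,   18. ]), array([ 551. , -203.4,   18. ])]
beaker [array([654.5, 144.6,  29. ]), array([651.8, 143.7,  29. ])]
vial [array([687. , -14.4,  25. ]), array([693. , -11.1,  25. ])]
weight [array([ 662.4, -111.3,   17. ]), array([ 661.7, -118. ,   17. ])]
```

View pics/a1.png

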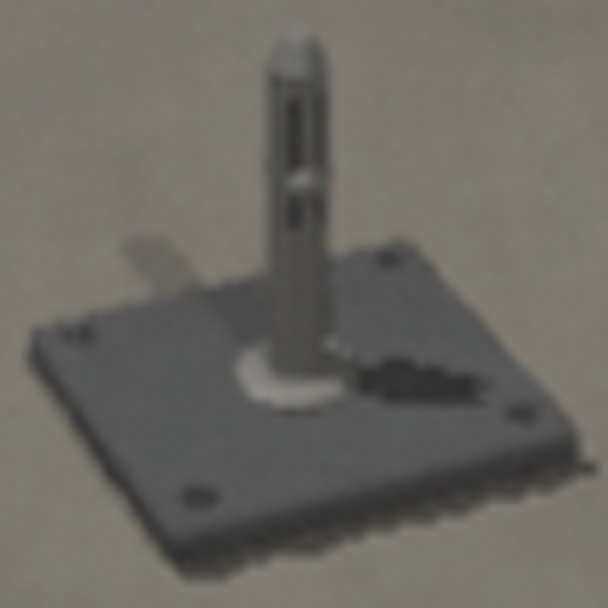

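View pics/a2.png

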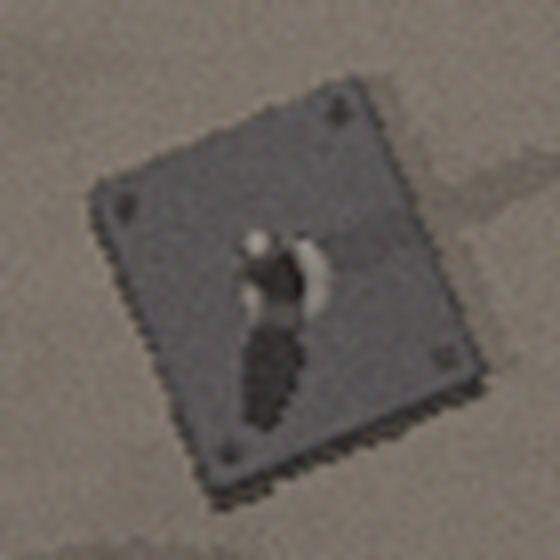

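View pics/c1.png

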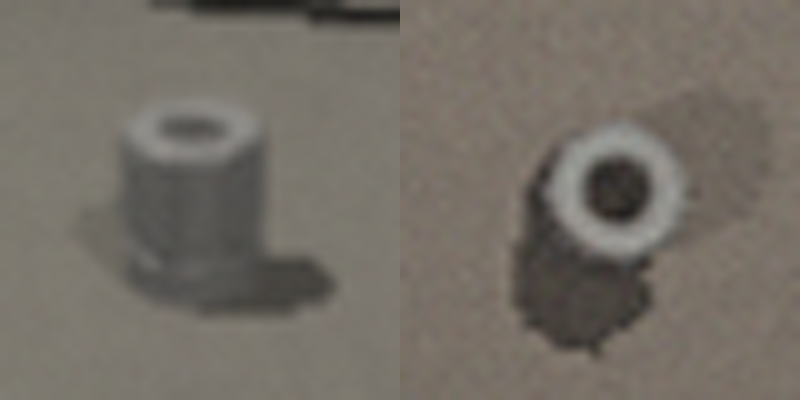

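```bash
python3 - <<'E'
from workcell import env, cams
from h import *
F={n:cams.grab_frame(n) for n in("side","top")}
def tri(us,ut):
    r=lambda p:np.r_[proj(F["side"],p)[0]-us,proj(F["top"],p)[0]-ut]
    s=least_squares(r,[550,0,50]); return s.x.round(2),s.fun.round(2)
def px(c,x0,y0,k): return np.array([x0+(c[0]+.5)/k-.5,y0+(c[1]+.5)/k-.5])
ts,tt=px((296,40),316,224,8),px((257,240),235,193,8)
cs,ct=px((195,129),324,179,10),px((218,190),371,200,10)
print("tip",tri(ts,tt),onz(F["side"],ts,92),onz(F["top"],tt,92))
print("collar top",tri(cs,ct),onz(F["side"],cs,36),onz(F["top"],ct,36))
# base corners top surface z=12, from top & side
for n,pts,a in(("top",[(96,190),(352,80),(484,372),(215,490)],(235,193,8)),("side",[(40,345),(400,243),(578,435),(180,545)],(316,224,8))):
    P=np.array([onz(F[n],px(p,*a),12) for p in pts]); print(n,P.round(1).tolist(),P.mean(0).round(1),np.linalg.norm(np.roll(P,-1,0)-P,axis=1).round(1))
E
```

```text
tip (array([533.39,  50.57,  90.96]), array([-0.19, -0.03, -0.02,  0.24])) [533.17704713  52.51406725  92.        ] [533.72311382  50.42740775  92.        ]
collar top (array([ 542.65, -207.8 ,   35.61]), array([-0.24, -0.04, -0.02,  0.24])) [ 542.16143161 -206.74327776   36.        ] [ 543.10729649 -207.79414584   36.        ]
top [[559.0, 100.9, 12.0], [587.3, 32.1, 12.0], [507.5, -2.1, 12.0], [478.2, 69.5, 12.0]] [533.   50.1  12. ] [74.4 86.8 77.3 86.7]
side [[585.9, 38.4, 12.0], [508.2, 0.7, 12.0], [477.4, 73.3, 12.0], [557.7, 108.0, 12.0]] [532.3  55.1  12. ] [86.3 78.8 87.5 75.1]
```

```bash
python3 - <<'E'
from workcell import env
from scipy.spatial.transform import Rotation as R
print(R.from_euler('xyz',env.state()["ee_rot"],degrees=True).as_matrix().round(3))
E
```

```text
[[ 0.     0.348  0.937]
 [ 0.     0.937 -0.348]
 [-1.     0.     0.   ]]
```

Emit:
{"name": "arm_command", "arguments": {
  "deltas": [
    [1, [20, -45, 0], 0],
    [1, [40, -89, 0], 0],
    [1, [60, -134, 0], 0],
    [1, [80, -178, 0], 0],
    [1, [102, -222, 0], 0],
    [1, [122, -267, 0], 0],
    [1, [143, -311, 0], 0],
    [1, [163, -356, 0], 0],
    [1, [183, -400, 0], 0],
    [1, [204, -445, 0], 0],
    [1, [224, -489, 0], 0],
    [1, [245, -534, 0], 0],
    [1, [265, -578, 0], 0],
    [1, [286, -623, 0], 0],
    [1, [306, -667, 0], 0],
    [1, [326, -712, -20], 0],
    [1, [342, -746, -40], 0],
    [1, [342, -746, -80], 0],
    [1, [342, -746, -100], 0],
    [1, [342, -746, -100], 0]
  ]
}}

```text
time_s: 3.3
ee_pos: [540.1, -206.6, 121.6]
ee_rot: [177.4, 89.6, 156.9]
force: [0.6, 0.6, 0.7]
gripper_width: 91.4
```

Emit:
{"name": "arm_command", "arguments": {
  "deltas": [
    [1, [0, 0, -30], 0],
    [1, [0, 0, -60], 0],
    [1, [0, 0, -75], 0]
  ]
}}

```text
time_s: 3.6
ee_pos: [542.2, -206.7, 49.5]
ee_rot: [170.0, 90.0, 149.7]
force: [-0.7, 0.1, 0.4]
gripper_width: 91.1
```

```bash
python3 - <<'E'
from workcell import env, cams
from h import *
print(env.state()["ee_pos"],env.state()["time_s"])
f=cams.grab_frame("side"); crop(f,(344,199),50,6,"pics/b1.png"); a=cv2.imread("pics/b1.png")
f=cams.grab_frame("top"); crop(f,(391,220),50,6,"pics/b2.png")
cv2.imwrite("pics/b.png",cv2.resize(np.hstack([a,cv2.imread("pics/b2.png")]),(800,400)))
E
```

```text
[ 542.18139169 -206.65293887   49.49181818] 3.6
```

View pics/b.png

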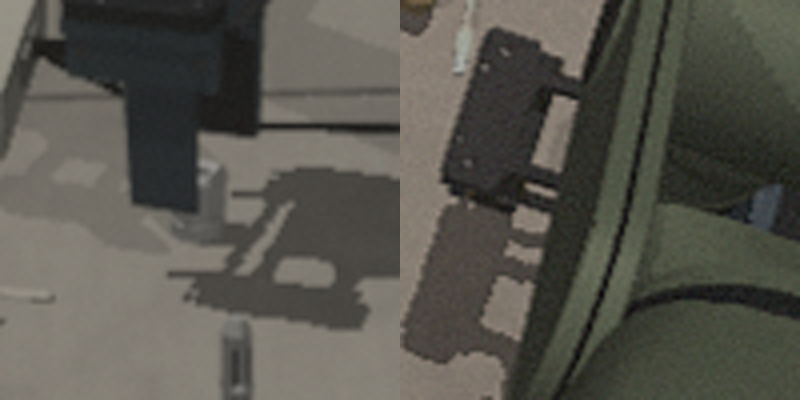

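Emit:
{"name": "arm_command", "arguments": {
  "deltas": [
    [1, [0, 0, -20], 0],
    [1, [0, 0, -34], 0],
    [1, [0, 0, -34], 0],
    [0, [0, 0, -34], 0],
    [0, [0, 0, -34], 0],
    [0, [0, 0, -34], 0],
    [0, [0, 0, -34], 0],
    [0, [0, 0, -34], 0],
    [0, [0, 0, -34], 0],
    [0, [0, 0, -34], 0]
  ],
  "grip_force": 30
}}

```text
time_s: 4.7
ee_pos: [542.3, -207.0, 16.0]
ee_rot: [107.5, 90.0, 87.1]
force: [0.2, -0.1, 1.0]
gripper_width: 38.2
```

Emit:
{"name": "arm_command", "arguments": {
  "deltas": [
    [0, [0, 0, 0], 0],
    [0, [0, 0, 0], 0],
    [0, [0, 0, 0], 0],
    [0, [0, 0, 0], 0]
  ]
}}

```text
time_s: 5.1
ee_pos: [542.2, -207.1, 15.9]
ee_rot: [-155.7, 90.0, -176.1]
force: [-0.2, -0.0, 0.3]
gripper_width: 29.8
```

Emit:
{"name": "arm_command", "arguments": {
  "deltas": [
    [0, [0, 0, 20], 0],
    [0, [0, 0, 55], 0],
    [0, [0, 10, 90], 0],
    [0, [0, 40, 115], 0],
    [0, [-2, 75, 115], 0],
    [0, [-4, 110, 115], 0],
    [0, [-6, 145, 115], 0],
    [0, [-7, 180, 115], 0],
    [0, [-8, 215, 115], 0],
    [0, [-9, 245, 115], 0],
    [0, [-9, 258.5, 110], 0],
    [0, [-9, 258.5, 107], 0],
    [0, [-9, 258.5, 107], 0],
    [0, [-9, 258.5, 107], 0]
  ]
}}

```text
time_s: 6.5
ee_pos: [533.2, 50.3, 122.7]
ee_rot: [-123.2, 90.0, -143.7]
force: [0.8, 0.8, -1.1]
gripper_width: 29.5
```

```bash
python3 - <<'E'
from workcell import env, cams
from h import *
s=env.state();print(s["ee_pos"],s["time_s"],s["force"])
f=cams.grab_frame("side"); print(crop(f,(354,240),50,8,"pics/d1.png"))
g=cams.grab_frame("top"); print(crop(g,(270,228),50,8,"pics/d2.png"))
E
```

```text
[533.24873209  50.2973908  122.67955463] 6.5 [ 0.77833227  0.77437986 -1.12110405]
(304, 190)
(220, 178)
```

View pics/d1.png

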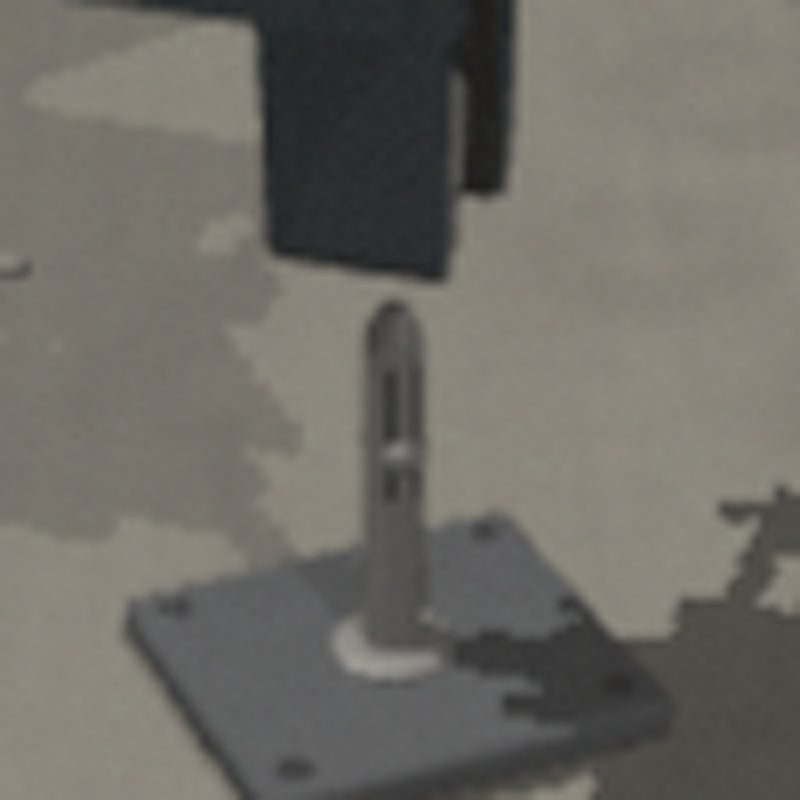

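View pics/d2.png

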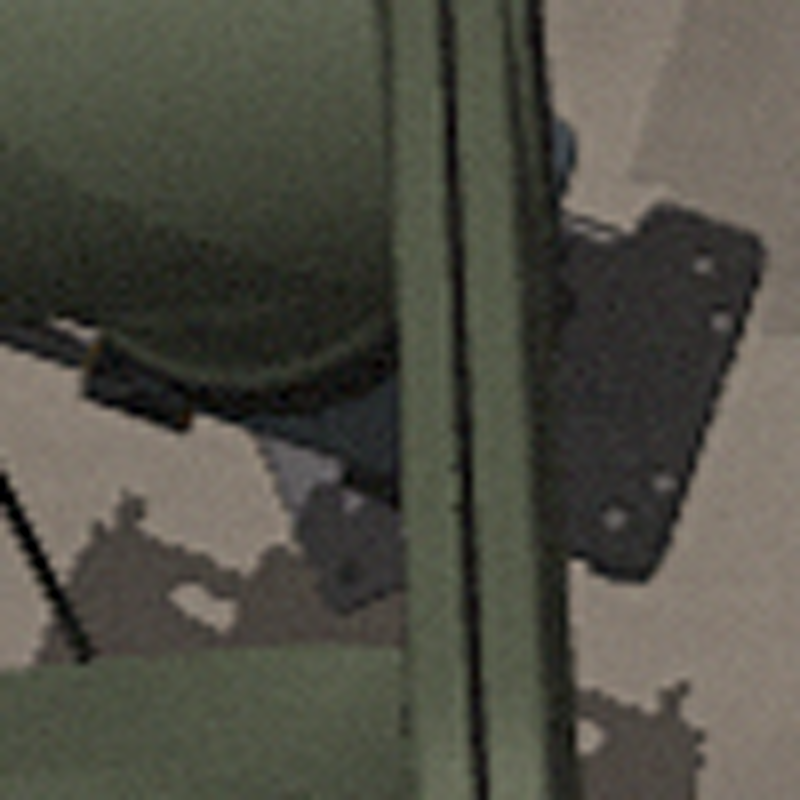

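```bash
python3 - <<'E'
from workcell import env
print(env.state()["qpos"].round(1))
E
```

```text
[  4.2  19.8 103.4  -0.   56.8 -65.4]
```

Emit:
{"name": "arm_command", "arguments": {
  "deltas": [
    [0, [0, 0, 0], -0.14],
    [0, [0, 0, 0], -0.28],
    [0, [0, 0, 0], -0.42],
    [0, [0, 0, 0], -0.56],
    [0, [0, 0, 0], -0.7],
    [0, [0, 0, 0], -0.84],
    [0, [0, 0, 0], -0.98],
    [0, [0, 0, 0], -1.12],
    [0, [0, 0, 0], -1.2],
    [0, [0, 0, 0], -1.2],
    [0, [0, 0, 0], -1.2]
  ]
}}

```text
time_s: 7.7
ee_pos: [533.4, 50.9, 123.1]
ee_rot: [76.8, 90.0, -12.3]
force: [0.8, 0.6, -0.2]
gripper_width: 29.4
```

```bash
python3 - <<'E'
from workcell import env, cams
from h import *
s=env.state();print(s["ee_pos"],s["time_s"],s["force"])
f=cams.grab_frame("side"); print(crop(f,(354,230),50,8,"pics/e1.png"))
g=cams.grab_frame("top"); print(crop(g,(270,228),50,8,"pics/e2.png"))
E
```

```text
[533.39791113  50.92263413 123.07718948] 7.7 [ 0.79103128  0.55319399 -0.15120874]
(304, 180)
(220, 178)
```

View pics/e1.png

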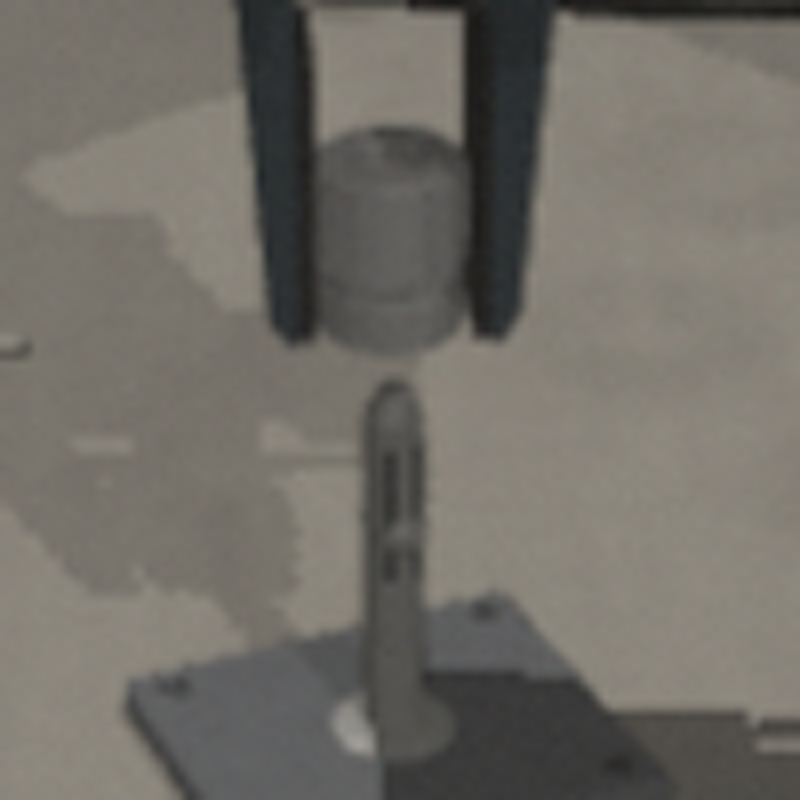

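View pics/e2.png

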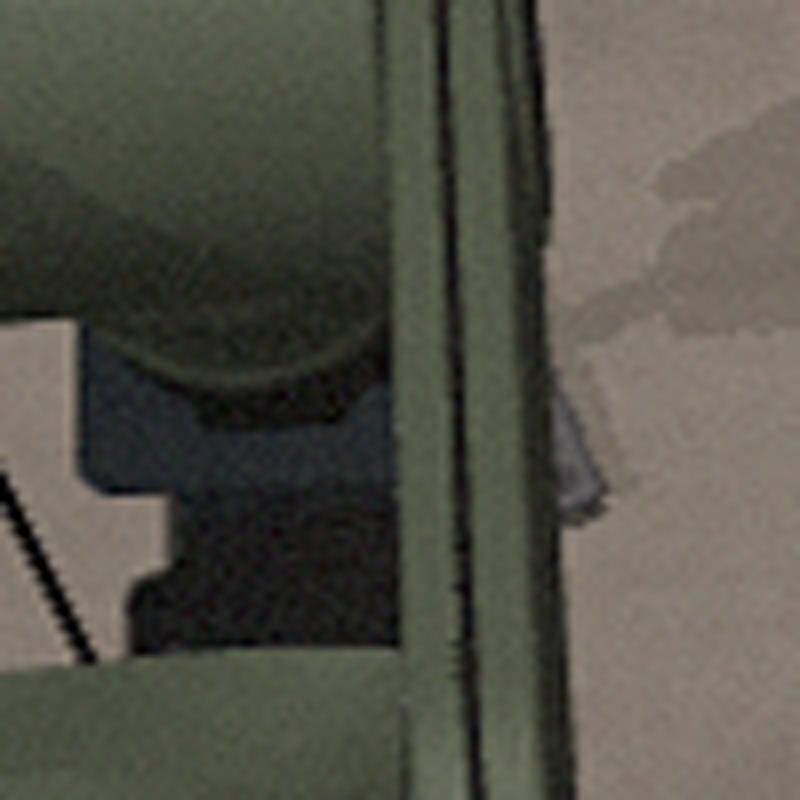

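```bash
python3 - <<'E'
from workcell import env, cams
from h import *
f=cams.grab_frame("side")
c=lambda P:((proj(f,P)-[304,180]+.5)*8-.5).round(0)
x,y=533.4,50.9
t=np.linspace(0,2*np.pi,60)
for z in(107,143):
    p=c([[x+15*np.cos(a),y+15*np.sin(a),z] for a in t]); print(z,p.min(0),p.max(0))
p=c([[x+3*np.cos(a),y+3*np.sin(a),92] for a in t]); print("tip",p.min(0),p.max(0),c([x,y,36]),c([x,y,92]))
# ball height prediction: front ball direction 
for b in range(56,77,3): print(b,[c([x+s*6.5*-.38,y+s*6.5*.93,b]).tolist() for s in(1,)],end=' ')
E
```

```text
107 [314. 285.] [468. 358.]
143 [313. 121.] [470. 190.]
tip [375. 381.] [406. 395.] [[390. 629.]] [[391. 388.]]
56 [[[404.0, 560.0]]] 59 [[[404.0, 547.0]]] 62 [[[404.0, 534.0]]] 65 [[[404.0, 522.0]]] 68 [[[404.0, 509.0]]] 71 [[[404.0, 495.0]]] 74 [[[404.0, 482.0]]]
```

Emit:
{"name": "arm_command", "arguments": {
  "deltas": [
    [0, [-0.2, 0, -5], 0],
    [0, [-0.2, 0, -10], 0],
    [0, [-0.2, 0, -13], 0],
    [0, [-0.2, 0, -15], 0],
    [0, [-0.2, 0, -16], 0],
    [0, [-0.2, 0, -17], 0],
    [0, [-0.2, 0, -18], 0],
    [0, [-0.2, 0, -18], 0],
    [0, [-0.2, 0, -18], 0]
  ]
}}

```text
time_s: 8.75
ee_pos: [533.1, 51.5, 105.0]
ee_rot: [89.0, 90.0, -0.1]
force: [0.4, 0.4, -1.4]
gripper_width: 29.7
```

Emit:
{"name": "arm_command", "arguments": {
  "deltas": [
    [0, [0, 0, -1], 0],
    [0, [0, 0, -2], 0],
    [0, [0, 0, -3], 0],
    [0, [0, 0, -4], 0],
    [0, [0, 0, -4], 0]
  ]
}}

```text
time_s: 9.25
ee_pos: [533.0, 51.4, 100.8]
ee_rot: [-53.0, 90.0, -142.1]
force: [-0.2, -0.6, -1.5]
gripper_width: 29.6
```

Emit:
{"name": "arm_command", "arguments": {
  "deltas": [
    [0, [0, 0, -1], 0],
    [0, [0, 0, -2], 0],
    [0, [0, 0, -3], 0],
    [0, [0, 0, -4], 0],
    [0, [0, 0, -4], 0]
  ]
}}

```text
time_s: 9.75
ee_pos: [533.0, 51.4, 96.8]
ee_rot: [-51.1, 90.0, -140.2]
force: [-0.6, -1.1, -1.5]
gripper_width: 29.9
```

Emit:
{"name": "arm_command", "arguments": {
  "deltas": [
    [0, [-0.3, -0.5, -1], 0],
    [0, [-0.3, -0.5, -2], 0],
    [0, [-0.3, -0.5, -3], 0],
    [0, [-0.3, -0.5, -4], 0],
    [0, [-0.3, -0.5, -4], 0]
  ]
}}

```text
time_s: 10.25
ee_pos: [532.7, 51.1, 92.8]
ee_rot: [-116.4, 90.0, 154.4]
force: [-1.0, 0.2, -2.2]
gripper_width: 29.6
```

```bash
python3 - <<'E'
from workcell import env, cams
from h import *
s=env.state();print(s["ee_pos"],s["time_s"],s["force"],s["torque"])
f=cams.grab_frame("side"); print(crop(f,(354,240),50,8,"pics/f1.png"))
E
```

```text
[532.71773089  51.05969649  92.80236587] 10.25 [-1.01914231  0.170573   -2.22016167] [-0.04982655  0.02437902 -0.01486813]
(304, 190)
```

View pics/f1.png

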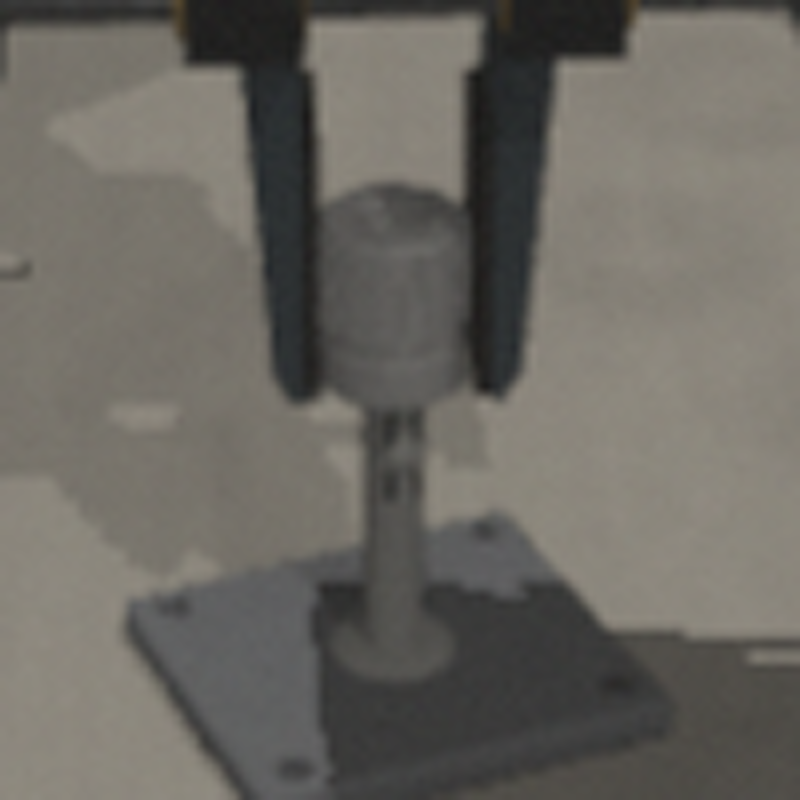

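Emit:
{"name": "arm_command", "arguments": {
  "deltas": [
    [0, [-0.3, 0, -1], 0],
    [0, [-0.3, 0, -2], 0],
    [0, [-0.3, 0, -3], 0],
    [0, [-0.3, 0, -4], 0],
    [0, [-0.3, 0, -5], 0],
    [0, [-0.3, 0, -6], 0],
    [0, [-0.3, 0, -6], 0]
  ]
}}

```text
time_s: 11.0
ee_pos: [532.4, 51.0, 86.8]
ee_rot: [-90.9, 90.0, 180.0]
force: [0.3, 0.3, -0.1]
gripper_width: 29.8
```

Emit:
{"name": "arm_command", "arguments": {
  "deltas": [
    [0, [0, 0, -0.5], 0],
    [0, [0, 0, -1], 0],
    [0, [0, 0, -1.5], 0],
    [0, [0, 0, -2], 0],
    [0, [0, 0, -2], 0]
  ]
}}

```text
time_s: 11.5
ee_pos: [532.4, 51.0, 84.9]
ee_rot: [-68.0, 90.0, -157.2]
force: [-0.2, 0.4, -1.3]
gripper_width: 29.2
```

Emit:
{"name": "arm_command", "arguments": {
  "deltas": [
    [0, [0, 0, -0.5], 0],
    [0, [0, 0, -1], 0],
    [0, [0, 0, -1], 0]
  ]
}}

```text
time_s: 11.8
ee_pos: [532.5, 51.0, 83.9]
ee_rot: [-46.1, 90.0, -135.2]
force: [-0.5, 0.9, -0.2]
gripper_width: 29.9
```

Emit:
{"name": "arm_command", "arguments": {
  "deltas": [
    [0, [0, 0, -0.5], 0],
    [0, [0, 0, -1], 0],
    [0, [0, 0, -1], 0]
  ]
}}

```text
time_s: 12.1
ee_pos: [532.4, 51.0, 82.9]
ee_rot: [-95.1, 90.0, 175.8]
force: [-0.4, 0.8, -2.1]
gripper_width: 29.6
```

Emit:
{"name": "arm_command", "arguments": {
  "deltas": [
    [0, [0, 0, -0.5], 0],
    [0, [0, 0, -1], 0],
    [0, [0, 0, -1], 0]
  ]
}}

```text
time_s: 12.4
ee_pos: [532.4, 51.0, 81.9]
ee_rot: [-85.9, 90.0, -175.0]
force: [-0.2, -0.5, -1.6]
gripper_width: 29.9
```

Emit:
{"name": "arm_command", "arguments": {
  "deltas": [
    [0, [0, 0, -0.5], 0],
    [0, [0, 0, -0.5], 0]
  ]
}}

```text
time_s: 12.6
ee_pos: [532.4, 51.0, 81.4]
ee_rot: [-79.1, 90.0, -168.3]
force: [0.2, 0.8, -1.0]
gripper_width: 29.7
```

Emit:
{"name": "arm_command", "arguments": {
  "deltas": [
    [0, [0, 0, -0.5], 0],
    [0, [0, 0, -0.5], 0]
  ]
}}

```text
time_s: 12.8
ee_pos: [532.4, 51.0, 80.9]
ee_rot: [-105.9, 90.0, 164.9]
force: [0.9, -0.3, 0.1]
gripper_width: 30.1
```

Emit:
{"name": "arm_command", "arguments": {
  "deltas": [
    [0, [0, 0, -0.5], 0],
    [0, [0, 0, -0.5], 0]
  ]
}}

```text
time_s: 13.0
ee_pos: [532.5, 51.0, 80.4]
ee_rot: [-15.4, 90.0, -104.6]
force: [-0.1, 0.2, -2.1]
gripper_width: 29.6
```

Emit:
{"name": "arm_command", "arguments": {
  "deltas": [
    [0, [0, 0, -0.5], 0],
    [0, [0, 0, -0.5], 0]
  ]
}}

```text
time_s: 13.2
ee_pos: [532.6, 51.0, 80.0]
ee_rot: [77.1, 90.0, -12.1]
force: [0.6, -0.1, -1.0]
gripper_width: 29.8
```

Emit:
{"name": "arm_command", "arguments": {
  "deltas": [
    [0, [0, 0, -0.5], 0],
    [0, [0, 0, -0.5], 0]
  ]
}}

```text
time_s: 13.4
ee_pos: [532.7, 50.9, 79.6]
ee_rot: [61.8, 90.0, -27.4]
force: [-0.2, -0.8, 0.4]
gripper_width: 30.0
```

Emit:
{"name": "arm_command", "arguments": {
  "deltas": [
    [0, [0, 0, -0.5], 0],
    [0, [0, 0, -0.5], 0]
  ]
}}

```text
time_s: 13.6
ee_pos: [532.8, 50.8, 79.3]
ee_rot: [70.8, 89.9, -18.3]
force: [0.2, -1.5, 1.9]
gripper_width: 29.9
```

Emit:
{"name": "arm_command", "arguments": {
  "deltas": [
    [0, [0, 0, -0.5], 0],
    [0, [0, 0, -0.5], 0]
  ]
}}

```text
time_s: 13.8
ee_pos: [532.9, 50.8, 78.9]
ee_rot: [73.0, 89.9, -16.1]
force: [0.2, -2.5, 4.2]
gripper_width: 29.7
```

Emit:
{"name": "arm_command", "arguments": {
  "deltas": [
    [0, [0, 0, -0.5], 0],
    [0, [0, 0, -0.5], 0]
  ]
}}

```text
time_s: 14.0
ee_pos: [532.9, 50.8, 78.7]
ee_rot: [74.3, 89.9, -14.9]
force: [-0.0, -2.1, 6.4]
gripper_width: 29.5
```

Emit:
{"name": "arm_command", "arguments": {
  "deltas": [
    [0, [0, 0, -0.4], 0],
    [0, [0, 0, -0.4], 0]
  ]
}}

```text
time_s: 14.2
ee_pos: [533.0, 50.8, 78.6]
ee_rot: [78.6, 89.9, -10.5]
force: [0.2, -2.0, 8.2]
gripper_width: 30.0
```

Emit:
{"name": "arm_command", "arguments": {
  "deltas": [
    [0, [0, 0, -0.4], 0],
    [0, [0, 0, -0.4], 0]
  ]
}}

```text
time_s: 14.4
ee_pos: [533.0, 50.9, 78.3]
ee_rot: [82.0, 89.9, -7.1]
force: [-1.2, -0.9, 9.2]
gripper_width: 29.8
```

Emit:
{"name": "arm_command", "arguments": {
  "deltas": [
    [0, [0, 0, -0.4], 0],
    [0, [0, 0, -0.4], 0]
  ]
}}

```text
time_s: 14.6
ee_pos: [533.0, 50.9, 78.1]
ee_rot: [84.8, 89.9, -4.4]
force: [-2.5, -2.2, 9.5]
gripper_width: 29.7
```

Emit:
{"name": "arm_command", "arguments": {
  "deltas": [
    [0, [0, 0, -0.4], 0],
    [0, [0, 0, -0.4], 0]
  ]
}}

```text
time_s: 14.8
ee_pos: [533.0, 50.9, 77.6]
ee_rot: [84.1, 89.9, -5.1]
force: [-1.6, -1.6, 9.7]
gripper_width: 30.0
```

Emit:
{"name": "arm_command", "arguments": {
  "deltas": [
    [0, [0, 0, -0.4], 0],
    [0, [0, 0, -0.4], 0]
  ]
}}

```text
time_s: 15.0
ee_pos: [533.0, 50.9, 77.0]
ee_rot: [84.1, 89.9, -5.1]
force: [-0.6, -2.2, 8.4]
gripper_width: 29.8
```

Emit:
{"name": "arm_command", "arguments": {
  "deltas": [
    [0, [0, 0, -0.4], 0],
    [0, [0, 0, -0.4], 0]
  ]
}}

```text
time_s: 15.2
ee_pos: [532.9, 50.9, 76.3]
ee_rot: [79.1, 89.9, -10.1]
force: [-0.5, -1.6, 6.4]
gripper_width: 30.3
```

Emit:
{"name": "arm_command", "arguments": {
  "deltas": [
    [0, [0, 0, -0.4], 0],
    [0, [0, 0, -0.4], 0]
  ]
}}

```text
time_s: 15.4
ee_pos: [532.8, 50.9, 75.7]
ee_rot: [76.8, 89.9, -12.3]
force: [-0.1, -2.4, 5.6]
gripper_width: 29.7
```

Emit:
{"name": "arm_command", "arguments": {
  "deltas": [
    [0, [0, 0, -0.6], 0],
    [0, [0, 0, -1.2], 0],
    [0, [0, 0, -1.8], 0],
    [0, [0, 0, -2.4], 0],
    [0, [0, 0, -3], 0],
    [0, [0, 0, -3], 0]
  ]
}}

```text
time_s: 16.0
ee_pos: [532.7, 50.8, 72.4]
ee_rot: [66.4, 90.0, -22.8]
force: [-0.1, -2.5, 3.9]
gripper_width: 29.8
```

Emit:
{"name": "arm_command", "arguments": {
  "deltas": [
    [0, [0, 0, -0.6], 0],
    [0, [0, 0, -1.2], 0],
    [0, [0, 0, -1.8], 0],
    [0, [0, 0, -2.4], 0],
    [0, [0, 0, -3], 0],
    [0, [0, 0, -3], 0]
  ]
}}

```text
time_s: 16.6
ee_pos: [532.6, 50.8, 69.3]
ee_rot: [58.0, 90.0, -31.1]
force: [0.7, -2.7, 3.6]
gripper_width: 29.6
```

Emit:
{"name": "arm_command", "arguments": {
  "deltas": [
    [0, [0, 0, -0.6], 0],
    [0, [0, 0, -1.2], 0],
    [0, [0, 0, -1.8], 0],
    [0, [0, 0, -2.4], 0],
    [0, [0, 0, -3], 0],
    [0, [0, 0, -3], 0]
  ]
}}

```text
time_s: 17.2
ee_pos: [532.6, 50.9, 66.2]
ee_rot: [61.7, 90.0, -27.4]
force: [0.0, -2.5, 3.7]
gripper_width: 29.7
```

Emit:
{"name": "arm_command", "arguments": {
  "deltas": [
    [0, [0, 0, -0.5], 0],
    [0, [0, 0, -1], 0],
    [0, [0, 0, -1.5], 0],
    [0, [0, 0, -2], 0],
    [0, [0, 0, -2], 0]
  ]
}}

```text
time_s: 17.7
ee_pos: [532.6, 50.9, 64.2]
ee_rot: [60.2, 90.0, -29.0]
force: [0.3, -3.1, 3.7]
gripper_width: 29.7
```

Emit:
{"name": "arm_command", "arguments": {
  "deltas": [
    [0, [0, 0, -0.5], 0],
    [0, [0, 0, -1], 0],
    [0, [0, 0, -1], 0]
  ]
}}

```text
time_s: 18.0
ee_pos: [532.6, 50.9, 63.2]
ee_rot: [71.3, 90.0, -17.9]
force: [0.7, -3.4, 4.1]
gripper_width: 29.9
```

Emit:
{"name": "arm_command", "arguments": {
  "deltas": [
    [0, [0, 0, -0.5], 0],
    [0, [0, 0, -1], 0],
    [0, [0, 0, -1], 0]
  ]
}}

```text
time_s: 18.3
ee_pos: [532.6, 50.9, 62.1]
ee_rot: [76.6, 90.0, -12.5]
force: [0.3, -3.3, 2.7]
gripper_width: 30.0
```

Emit:
{"name": "arm_command", "arguments": {
  "deltas": [
    [0, [0, 0, -0.5], 0],
    [0, [0, 0, -1], 0],
    [0, [0, 0, -1], 0]
  ]
}}

```text
time_s: 18.6
ee_pos: [532.6, 51.0, 60.8]
ee_rot: [86.7, 90.0, -2.4]
force: [1.4, -2.7, 1.0]
gripper_width: 29.6
```

Force is falling; measured z now leads. Continue in small steps.

Emit:
{"name": "arm_command", "arguments": {
  "deltas": [
    [0, [0, 0, -0.5], 0],
    [0, [0, 0, -0.5], 0]
  ]
}}

```text
time_s: 18.8
ee_pos: [532.4, 51.0, 60.2]
ee_rot: [-87.8, 90.0, -177.0]
force: [1.6, -2.3, -1.6]
gripper_width: 29.6
```

Emit:
{"name": "arm_command", "arguments": {
  "deltas": [
    [0, [0, 0, -0.5], 0],
    [0, [0, 0, -0.5], 0]
  ]
}}

```text
time_s: 19.0
ee_pos: [532.4, 51.0, 59.7]
ee_rot: [-76.7, 90.0, -165.9]
force: [2.9, -2.9, -2.5]
gripper_width: 29.9
```

Emit:
{"name": "arm_command", "arguments": {
  "deltas": [
    [0, [0, 0, -0.5], 0],
    [0, [0, 0, -0.5], 0]
  ]
}}

```text
time_s: 19.2
ee_pos: [532.4, 50.9, 59.3]
ee_rot: [-55.1, 90.0, -144.3]
force: [2.3, -3.5, -3.6]
gripper_width: 29.7
```

Emit:
{"name": "arm_command", "arguments": {
  "deltas": [
    [0, [0, 0, -0.5], 0],
    [0, [0, 0, -0.5], 0]
  ]
}}

```text
time_s: 19.4
ee_pos: [532.3, 50.9, 58.9]
ee_rot: [-56.4, 90.0, -145.5]
force: [1.7, -3.4, -3.7]
gripper_width: 29.9
```

Emit:
{"name": "arm_command", "arguments": {
  "deltas": [
    [0, [0, 0, -0.5], 0],
    [0, [0, 0, -0.5], 0]
  ]
}}

```text
time_s: 19.6
ee_pos: [532.3, 51.0, 58.5]
ee_rot: [-88.1, 90.0, -177.2]
force: [0.8, -3.9, -3.8]
gripper_width: 29.9
```

Emit:
{"name": "arm_command", "arguments": {
  "deltas": [
    [0, [0, 0, -0.4], 0],
    [0, [0, 0, -0.4], 0]
  ]
}}

```text
time_s: 19.8
ee_pos: [532.2, 51.2, 58.1]
ee_rot: [-120.7, 90.0, 150.1]
force: [1.5, -2.0, -2.4]
gripper_width: 29.7
```

Emit:
{"name": "arm_command", "arguments": {
  "deltas": [
    [0, [0, 0, -0.4], 0],
    [0, [0, 0, -0.4], 0]
  ]
}}

```text
time_s: 20.0
ee_pos: [532.2, 51.3, 57.8]
ee_rot: [-134.6, 90.0, 136.2]
force: [1.1, -2.9, -1.9]
gripper_width: 29.9
```

Emit:
{"name": "arm_command", "arguments": {
  "deltas": [
    [0, [0, 0, -0.4], 0],
    [0, [0, 0, -0.4], 0],
    [0, [0, 0, -0.4], 0]
  ]
}}

```text
time_s: 20.3
ee_pos: [532.3, 51.3, 57.5]
ee_rot: [-143.8, 90.0, 127.1]
force: [0.3, -0.6, -2.5]
gripper_width: 30.1
```

Emit:
{"name": "arm_command", "arguments": {
  "deltas": [
    [0.5, [0, 0, 0], 0],
    [0.5, [0, 0, 0], 0],
    [0.5, [0, 0, 0], 0],
    [0.6, [0, 0, 0], 0],
    [0.6, [0, 0, 0], 0],
    [0.6, [0, 0, 0], 0]
  ]
}}

```text
time_s: 20.9
ee_pos: [532.5, 51.0, 57.5]
ee_rot: [101.8, 90.0, 12.6]
force: [0.6, -0.9, -0.1]
gripper_width: 54.8
```

```bash
python3 - <<'E'
from workcell import env, cams
from h import *
s=env.state();print(s["ee_pos"],s["time_s"],s["force"],s["gripper_width"])
f=cams.grab_frame("side"); print(crop(f,(354,250),50,8,"pics/g1.png"))
E
```

```text
[532.52123459  51.01108623  57.52397979] 20.9 [ 0.55762272 -0.86184944 -0.12699771] 54.780377986391365
(304, 200)
```

View pics/g1.png

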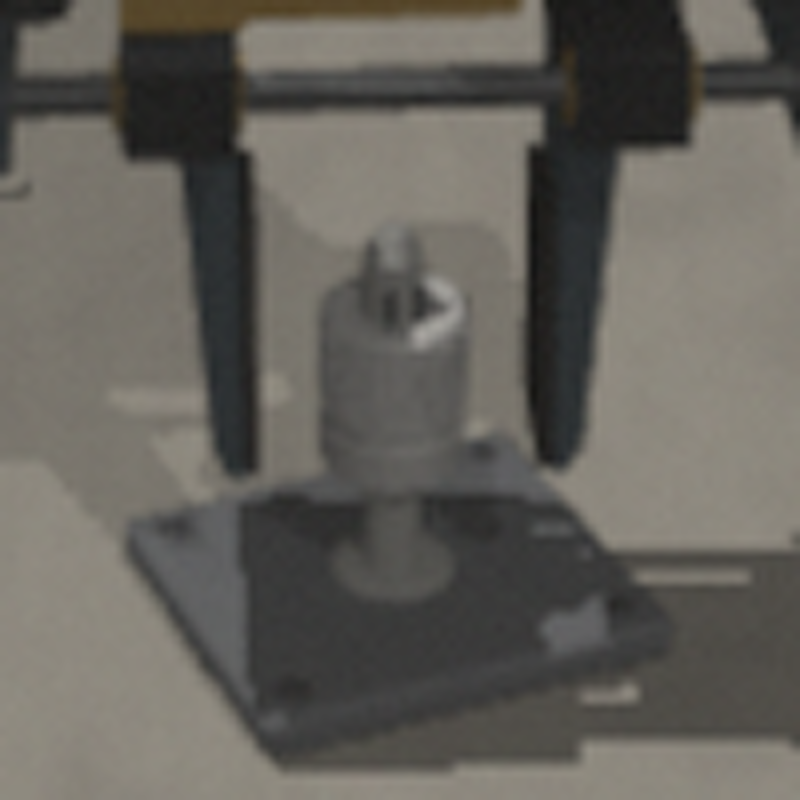

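Emit:
{"name": "arm_command", "arguments": {
  "deltas": [
    [0.7, [0, 0, 5], 0],
    [0.7, [0, 0, 20], 0],
    [0.7, [0, 0, 50], 0],
    [0.7, [0, 0, 90], 0],
    [0.7, [0, 0, 120], 0],
    [0.7, [0, 0, 140], 0],
    [0.7, [0, 0, 140], 0]
  ]
}}

```text
time_s: 21.65
ee_pos: [534.3, 51.1, 201.0]
ee_rot: [93.7, 89.6, 4.6]
force: [0.7, -0.8, -0.0]
gripper_width: 63.6
```

```bash
python3 - <<'E'
from workcell import env, cams
from h import *
s=env.state();print(s["ee_pos"],s["time_s"],s["force"],s["gripper_width"])
f=cams.grab_frame("side"); print(crop(f,(354,250),50,8,"pics/h1.png"))
c=lambda P:((proj(f,P)-[304,200]+.5)*8-.5).round(0)
t=np.linspace(0,2*np.pi,60)
for u in(38,40,42,44,46):
    for z in (u,u+36):
        p=c([[533+15*np.cos(a),51+15*np.sin(a),z] for a in t]); print(u,z,p.min(0),p.max(0))
for o in("beaker","vial","weight"):
    print(o,[d["centre"] for d in cams.silhouettes(f,o)[:1]])
E
```

```text
[534.34138089  51.13229027 200.96773728] 21.65 [ 0.67292651 -0.7942049  -0.0420957 ] 63.614739025141326
(304, 200)
38 38 [318. 421.] [466. 501.]
38 74 [317. 270.] [468. 346.]
40 40 [318. 413.] [466. 493.]
40 76 [317. 261.] [468. 337.]
42 42 [318. 405.] [466. 485.]
42 78 [317. 252.] [468. 329.]
44 44 [318. 396.] [466. 476.]
44 80 [317. 244.] [468. 320.]
46 46 [318. 388.] [466. 467.]
46 82 [317. 235.] [468. 311.]
beaker [[272.0, 297.9]]
vial [[263.0, 246.7]]
weight [[282.2, 223.6]]
```

View pics/h1.png

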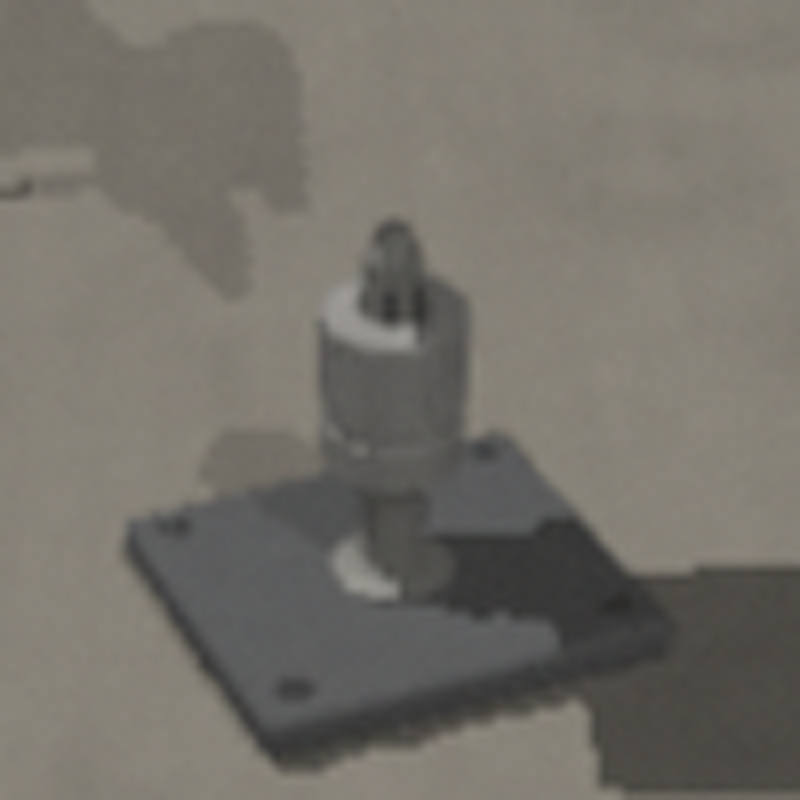

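```bash
python3 -c "
from workcell import env
print(env.job_done())"
```

```text
the job is handed in; nothing more can be done
None
```

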